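# Reseat the housing in the bench tester

## Robot

A 6-joint arm with a two-finger parallel gripper is mounted at the origin on a cart in front of the work surface, level with it; the furniture and walls round the work are solid. World frame = base frame: x ahead of the robot, y to its left, z up, the work surface at z = 0. Lengths are in m, angles in rad, forces in N, time in s.
With the tool pointing down it reaches from about 0.375 to 0.9 m from the base axis. Payload 3.1 kg.
Tool frame: the origin (TCP) lies between the finger pads; the fingertips stand 17 mm ahead of it and the grasp point (between the pads) lies 2 mm behind it (robot.nose_length is the distance from the TCP to the fingertips, in m); z points along the fingers, y is the line along which they close (so a half turn about z gives the same grasp; the last joint's range is limited). The gripper opens to 87 mm and grips with 3 to 60 N. Pads are 19 mm wide; open, the fingers measure 117 mm over their backs; the gripper's body (75 mm by 190 mm) begins 51 mm behind the grasp point.
Start: joints at [0.99, 0.527, 1.433, -0, 1.181, -0.178], TCP at [0.245, 0.575, 0.24] pointing down, gripper open.
Joint ranges: [-3.08, 3.08], [-0.75, 2.2], [0.22, 2.44], [-1.43, 4.57], [0, 2.65], [-2.85, 2.85]. Speed limits (rad/s): [2.79, 2.79, 3.14, 3.14, 3.14, 3.14].

## Interface

Orientations are given as a unit quaternion [x, y, z, w].
In Python, from rig import robot, cams gives the robot as it stands.
- The arm moves only by the shell command python3 -m pendant 'ROWS' [FORCE]. ROWS is JSON, a list of rows, each an object with "jaw": the opening, from 0 (shut) to 1 (fully open); "linear": the shift along the tool's x, y, z in cm, a list of three; "twist": the turn about the tool's z in degrees. A call has 1 to 12 rows; each row shifts and turns the commanded pose from where the row before left it, along the tool's axes as they then stand; what a row does not reach is not made up. A row lasts 1/12 s, in which the tool goes at most 41.7 mm and 7.16 degrees, less where a joint would pass 70% of its speed; a pose out of reach is approached as far as the arm can. A call is refused whole if a number of a shift passes 4.17 or a number of a turn 7.16, either way. A call with a gripper value outside its range is refused whole. The fingers move at their own pace and stop on an object; FORCE is the grip in N (left out, the last holds). Time passes only in rows, so rows that do not move let the fingers close. It gives the time, the measured TCP pose, the force, the opening and the grip force at its end, in the units of the state.
- robot.get_obs(): the state, without advancing time (a new reading comes with each control period).
- cams.camera(name): name is "side" or "top"; returns a dict with "color" (480x640x3 uint8, blue, green, red), "depth" (480x640 float32, m along the optical axis (not along the pixel's ray), 0 where there is no reading), "fov_y" (degrees; the focal length in pixels is half the picture's height over the tangent of half this angle, whatever the lens; pixels are square), "cx", "cy" (the principal point, pixels), "view" (4x4, takes a point from world to camera coordinates). Camera axes: x right, y down, z forward; pixel columns grow to the right and rows downward; lengths in m; the calibration is good to about 2 mm. A picture is of the moment at which its call begins.
- robot.hand_in(): hands the job in; it is judged then, once.
The state is a dict: "time": time; "q": joint angles; "joint_velocities": joint speeds; "joint_torque": joint torques, N m; "position": TCP position; "tool_rot": TCP orientation; "ft_force": force on the tool from outside, world axes, zero at the start; "moment": the same for the moment, N m; "grip_width": finger opening in m; "grip_force": force on a finger pad.
Only numpy, scipy, OpenCV 4.12 (cv2) and the standard library are available. Lean on these libraries where they do the work, as an engineer would, in place of code of your own. Each camera call takes 0.05 s, during which the arm holds its last target. There are 200 camera calls.

## Task

The bench tester has stopped because the housing inside is not sitting in its nest. Lift the paddle on the lid to free the latch and swing the lid right up so that it stays open, push the housing along between its two guide rails, without lifting it out of them, until it drops fully into the nest, then shut the lid again until the latch has caught. Leave the things standing round the tester where they are.

Things in the scene. Friction and masses are not known exactly. Their poses are not given: they have to be found in the camera images.
- tester: Grey metal box fixed to the bench, 165 mm deep (x) by 265 wide (y), rim 82 mm above the bench, walls 5 mm. Origin: centre of its underside on the bench, z up. Its front, with the paddle, faces its -x; the lid is hinged along the far (+x) top edge. Offsets in these texts are mm in the tester's axes from this origin, lid shut. Lid: top at z = 91, front edge at x = -87, y from -136 to 136
- guide (a point): On the aluminium plate inside (top at z = 32), midway between the white guide rails, at x = 0, y = 20. The rails run along y from -114 to 108, 66 mm apart, 14 mm high, 9 mm thick. A black stop 20 mm high closes their -y end. Inner walls at x = +/-77, y = +/-127
- nest (a point): Centre of the floor of the nest: a rectangular pocket 6.5 mm deep in the plate between the rails, 64 mm (x) by 109 mm (y), lined with grey plastic, right against the stop; at x = 0, y = -60, z = 25.5. Axes as the tester's
- lid_hinge (a point): Middle of the lid's hinge axis, which runs along the tester's y, at x = 86, z = 83
- lid (a joint): Lid angle, rad: 0 shut, turns about the tester's +y as its front edge swings up and back, stop at 1.55. Folded sheet panel 8 mm thick, 0.36 kg. Stiff hinge (0.38 N m friction): above about 0.6 rad the lid stays where it is left, lower down it sinks slowly. Raising it takes about 4 N at the front edge, moving it when upright about 2 N
- lid_edge (a point): Middle of the lower front edge of the lid; at x = -87, y = 0, z = 83 when shut; moves with the lid
- paddle (a joint): Paddle angle relative to the lid, rad: 0 flat on the lid, 0.5 fully lifted (stop); turns about +y like the lid, so lifting on at the stop raises the lid. Black plate 60 mm wide (y), 6 mm thick, on the lid at the middle of its front; its lip overhangs the lid's front edge by 34 mm, free beneath down to the bench. A weak spring lays it flat again (about 1 N at the lip)
- paddle_pivot (a point): Middle of the paddle's pivot axis, parallel to y, between two dark bearing lugs (outer faces at y = +/-40, 104 mm high); at x = -37, z = 98 when the lid is shut; moves with the lid
- paddle_lip (a point): Middle of the underside of the paddle's free edge, 2 mm in from the edge; at x = -119, y = 0, z = 94 when shut; moves with paddle and lid
- pawl (a joint): Hidden sprung pawl under the lid, geared to the paddle, m: 0 fully out, holding the lid under a bar inside the front wall; 0.009 withdrawn (paddle at its stop); the lid comes free above about 0.006. Its nose is bevelled: the lid, falling shut, rests on it about 0.12 rad open, until pressed down near the lid's front edge (5 to 12 N). The paddle rises as the nose yields, so press beside it, not on it
- housing: Black moulded horn housing in the tester, out of sight while the lid is shut: body 62 x 60 mm, above 17 mm only 56 x 56, 45 high; a lug 7 mm high, 20 wide at each end along its x, 105 mm long in all, 0.05 to 0.11 kg. Origin: centre of its underside. Starts flat on the plate between the rails, its x along the tester's y, 63 to 92 mm to the +y side of the nest. It dips as it comes over the nest's edge. Seated, its origin is at nest
- bottle: Bystander: white squeeze bottle with a blue nozzle, 47 mm across, 143 mm high, upright on the bench close to the tester. Origin: centre of its underside
- open_housing: Bystander: black moulded housing 105 x 58 x 55 mm on the bench close to the tester. Origin: centre of its underside
- tall_housing: Bystander: black moulded housing 100 x 55 x 61 mm on the bench close to the tester. Origin: centre of its underside
- cup: Bystander: small cream cup, 61 mm across, 36 mm high, on the bench close to the tester. Origin: centre of its underside

How it is judged:
On the way, in this order (a step that is already met when the one before it is completed fails the run):
1. the lid is swung right up (over 1.15 rad) (value of joint lid above 1.15 rad), for 0.2 s.
2. the housing has dropped flat into the nest while the lid is open (z of housing in the frame of nest below 0.002 m and horizontal distance between housing and nest below 0.007 m and angle between housing's own z axis and vertical below 0.03 rad and value of joint lid above 0.7 rad), for 0.2 s.
At the end, for the whole second after the job is handed in: The housing lies flat on the floor of the nest (within 2 mm in height, 7 mm in plan), the lid is shut (under 0.015 rad) with the pawl snapped out under the strike bar (under 2 mm withdrawn), and the four bystanders stand within 30 mm of where they were (z of housing in the frame of nest below 0.002 m and horizontal distance between housing and nest below 0.007 m and angle between housing's own z axis and vertical below 0.03 rad and value of joint lid below 0.015 rad and value of joint pawl below 0.002 m and distance of each of bottle, open_housing, tall_housing, cup from where it was at the start of the episode below 0.03 m); the robot touches nothing.
It fails at once if the housing is lifted out of its guide rails (more than 25 mm above the nest floor) (z of housing in the frame of nest above 0.025 m).
It fails at once if a bystander is knocked away (over 30 mm) or over (distance of any of bottle, open_housing, tall_housing, cup from where it was at the start of the episode above 0.03 m or angle between any of bottle, open_housing, tall_housing, cup's own z axis and vertical above 0.5 rad).
It also fails if it takes over 54 s, if anything falls off the work surface, if the arm or the gripper's body presses on something with over 40 N, if the wrist force passes 120 N, or if a joint passes its speed limit or range.

## Working session

There is one attempt and no reset: what is moved stays moved. The work goes in short steps, Python scripts to look and compute and a shell command to move; the robot and the scene stay as the last step left them, time stands still between calls to the robot, and variables do not carry over. Pictures are saved under pics/ and viewed, at most 10 in all, crops included, and the job is handed in when it is done.

```bash
mkdir -p pics; ls
cat > h.py <<'E'
import numpy as np, cv2
from rig import robot, cams
def cam(n):
    c=cams.camera(n); c['f']=240/np.tan(np.radians(c['fov_y'])/2); return c
def world(c,u,v,d=None):
    if d is None: d=c['depth'][int(v),int(u)]
    p=np.array([(u-c['cx'])/c['f']*d,(v-c['cy'])/c['f']*d,d,1]); return (np.linalg.inv(c['view'])@p)[:3]
def cloud(c):
    v,u=np.mgrid[:480,:640]; d=c['depth']
    P=np.stack([(u-c['cx'])/c['f']*d,(v-c['cy'])/c['f']*d,d,np.ones_like(d)],-1)@np.linalg.inv(c['view']).T
    return P[...,:3]
def ray(c,u,v,z):
    M=np.linalg.inv(c['view']); o=M[:3,3]; r=M[:3,:3]@np.array([(u-c['cx'])/c['f'],(v-c['cy'])/c['f'],1]); return o+r*(z-o[2])/r[2]
E
python3 - <<'E'
from h import *
a=cam('top');b=cam('side')
cv2.imwrite('pics/t0.png',a['color']);cv2.imwrite('pics/s0.png',b['color'])
np.set_printoptions(precision=3,suppress=True)
for c in(a,b): print(np.linalg.inv(c['view']),c['f'],(c['depth']>0).mean())
o=robot.get_obs();print(o)
E
```

```text
pics
[[-0.021 -0.995  0.096  0.396]
 [-1.     0.02  -0.01   0.023]
 [ 0.008 -0.096 -0.995  1.191]
 [ 0.     0.     0.     1.   ]] 580.3533403079273 0.9961393229166666
[[ 0.828 -0.245  0.505 -0.059]
 [-0.561 -0.336  0.757 -0.825]
 [-0.016 -0.91  -0.415  0.546]
 [ 0.     0.     0.     1.   ]] 518.040368546596 0.996103515625
{'time': 0.1, 'q': array([ 0.99 ,  0.528,  1.434, -0.   ,  1.181, -0.178]), 'joint_velocities': array([ 0.001, -0.003, -0.   ,  0.001,  0.001,  0.001]), 'joint_torque': array([  0.   , -44.099, -17.715,   0.063,   0.053,  -0.   ]), 'position': array([0.245, 0.574, 0.239]), 'tool_rot': array([ 0.2  ,  0.98 , -0.001, -0.   ]), 'ft_force': array([ 0.81 ,  0.039, -0.256]), 'moment': array([ 0.077, -0.   , -0.022]), 'grip_force': 0.0, 'grip_width': 0.08736675364846465}
```

View pics/t0.png

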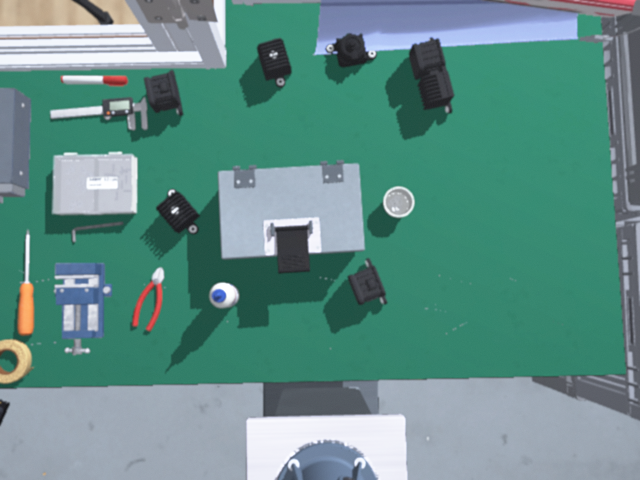

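View pics/s0.png

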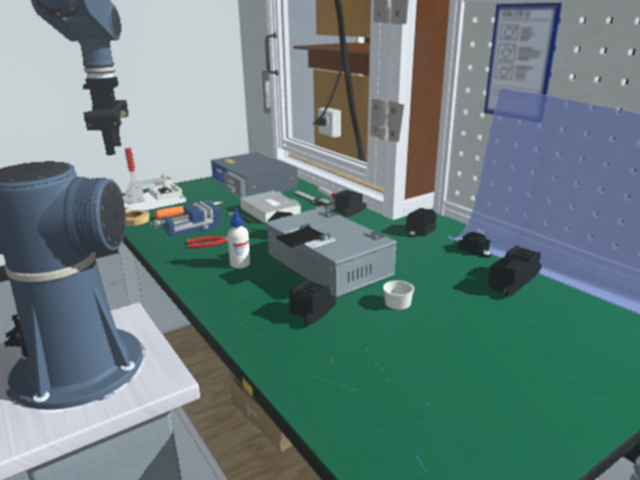

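The top view shows the tester with its lid corners near (219,172), (360,164), (364,250), (222,258) and the paddle at (293,250). The bottle is at (224,295), the cup at (398,202), and black housings at (368,285) and (177,211). Next I fit the lid rectangle.

Run:
```python
from h import *
np.set_printoptions(precision=4,suppress=True)
a=cam('top');P=cloud(a)
m=((abs(P[...,2]-.091)<.006)).astype(np.uint8)
m[:, :200]=0;m[:,380:]=0;m[:150]=0;m[300:]=0
n,l,s,_=cv2.connectedComponentsWithStats(m);k=1+np.argmax(s[1:,4]);
g=(P[...,2]>.07)&(P[...,2]<.115);g[:, :200]=0;g[:,380:]=0;g[:150]=0;g[275:]=0
# edges: fit lid rectangle by left/right/back edges
pts=P[l==k][:,:2].astype(np.float32); r=cv2.minAreaRect(pts);print(s[k],r,cv2.boxPoints(r))
print('zmed',np.median(P[l==k][:,2]))
hs=cv2.cvtColor(a['color'],cv2.COLOR_BGR2GRAY)
pm=(hs<60)&(P[...,2]>.085)&(P[...,2]<.12);pm[:,:265]=0;pm[:,:]&=True;pm[:,320:]=0;pm[:215]=0;pm[285:]=0
r2=cv2.minAreaRect(P[pm][:,:2].astype(np.float32));print('paddle',r2,cv2.boxPoints(r2),np.median(P[pm][:,2]))
for u,v in[(224,295),(398,202),(368,285),(177,211)]: print(u,v,world(a,u,v))
for (u0,u1,v0,v1) in[(205,240,280,312),(380,416,185,220),(348,390,258,306),(155,202,188,238)]:
  q=P[v0:v1,u0:u1].reshape(-1,3);q=q[q[:,2]>.02];print(q.min(0),q.max(0))
```

```text
[  218   160   147    99 11407] ((0.5606276988983154, 0.05869705229997635), (0.17808564007282257, 0.27332204580307007), 2.282900810241699) [[ 0.4662  0.1917]
 [ 0.4771 -0.0814]
 [ 0.655  -0.0743]
 [ 0.6442  0.1988]]
zmed 0.09098897339722711
paddle ((0.4801618158817291, 0.05554643273353577), (0.08479244261980057, 0.05985458195209503), 2.334444761276245) [[0.4366 0.0837]
 [0.439  0.0239]
 [0.5237 0.0274]
 [0.5213 0.0872]] 0.10032795791361737
224 295 [0.3974 0.1824 0.1157]
398 202 [ 0.582  -0.1622  0.0013]
368 285 [ 0.4109 -0.0889  0.0617]
177 211 [0.5642 0.283  0.055 ]
[0.3746 0.0228 0.021 ] [0.4206 0.2166 1.1913]
[ 0.3964 -0.188   0.0206] [0.6076 0.0228 1.1913]
[ 0.3741 -0.1277  0.0201] [0.4658 0.0228 1.1913]
[0.3964 0.0228 0.0204] [0.6065 0.3278 1.1913]
```

```bash
python3 -m pendant '[{"jaw":1,"linear":[0,0,0],"twist":-6.3},{"jaw":1,"linear":[0,0,0],"twist":-6.3},{"jaw":1,"linear":[0,0,0],"twist":-6.3},{"jaw":1,"linear":[0,0,0],"twist":-6.3},{"jaw":1,"linear":[-1,-3,0],"twist":0},{"jaw":1,"linear":[-1,-3,0],"twist":0},{"jaw":1,"linear":[-1,-3,0],"twist":0},{"jaw":1,"linear":[-1,-3,0],"twist":0},{"jaw":1,"linear":[-1,-3,0],"twist":0},{"jaw":1,"linear":[-1,-3,0],"twist":0},{"jaw":1,"linear":[-1,-3,0],"twist":0},{"jaw":1,"linear":[-1,-3,0],"twist":0}]'
python3 -m pendant '[{"jaw":1,"linear":[-1.2,-3,0],"twist":0},{"jaw":1,"linear":[-1.2,-3,0],"twist":0},{"jaw":1,"linear":[-1.2,-3,0],"twist":0},{"jaw":1,"linear":[-1.2,-3,0],"twist":0},{"jaw":1,"linear":[-1.2,-3,0],"twist":0},{"jaw":1,"linear":[-1.2,-3,0],"twist":0},{"jaw":1,"linear":[-1.2,-3,0],"twist":0},{"jaw":1,"linear":[-1.2,-3,0],"twist":0},{"jaw":1,"linear":[0,0,0],"twist":0},{"jaw":1,"linear":[0,0,0],"twist":0}]'
cat >> h.py <<'E'
T0=np.array([.5587,.0587]);yaw=.0401
R2=np.array([[np.cos(yaw),-np.sin(yaw)],[np.sin(yaw),np.cos(yaw)]])
def tt(p): # world -> tester mm
    p=np.asarray(p,float); return np.append((p[:2]-T0)@R2,p[2])*1000
def pose():
    o=robot.get_obs(); q=o['tool_rot']; print('t',round(o['time'],2),'tcp tester mm',tt(o['position']).round(1),'ytool deg',round(np.degrees(np.arctan2(q[1]**2-q[0]**2,2*q[0]*q[1])),2),'F',o['ft_force'].round(1),'w',round(o['grip_width'],4),o['grip_force'])
E
python3 -c "from h import *;pose()"
```

```text
time: 1.15
position: [0.3339, 0.3366, 0.2394]
tool_rot: [-0.019, 1.0, -0.0, -0.0]
ft_force: [0.2, -0.7, 0.3]
grip_width: 0.0872
grip_force: 0.0
time: 1.98
position: [0.4392, 0.1005, 0.2394]
tool_rot: [-0.017, 1.0, 0.0, -0.0]
ft_force: [-0.2, 0.5, -0.0]
grip_width: 0.0871
grip_force: 0.0
t 1.98 tcp tester mm [-117.7   46.5  239.4] ytool deg 91.9 F [-0.2  0.5 -0. ] w 0.0871 0.0
```

```bash
python3 -m pendant '[{"jaw":1,"linear":[-0.5,-2.3,0],"twist":-0.4},{"jaw":1,"linear":[-0.5,-2.3,0],"twist":0},{"jaw":1,"linear":[0,0,2.5],"twist":0},{"jaw":1,"linear":[0,0,2.5],"twist":0},{"jaw":1,"linear":[0,0,2.5],"twist":0},{"jaw":1,"linear":[0,0,0],"twist":0},{"jaw":1,"linear":[0,0,0],"twist":0}]'
python3 - <<'E'
from h import *
pose();cv2.imwrite('pics/s1.png',cam('side')['color'][160:340,200:440].repeat(3,0).repeat(3,1))
E
```

```text
time: 2.57
position: [0.4489, 0.0574, 0.1638]
tool_rot: [-0.023, 1.0, 0.0, -0.002]
ft_force: [0.9, -0.0, 0.5]
grip_width: 0.0866
grip_force: 0.0
t 2.57 tcp tester mm [-109.7    3.1  163.8] ytool deg 92.6 F [ 0.9 -0.   0.5] w 0.0866 0.0
```

View pics/s1.png

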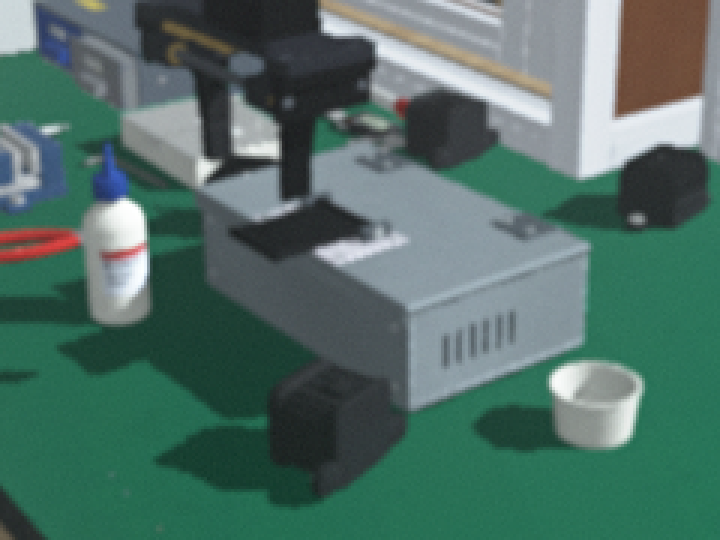

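The crop shows the open fingers at (215,150) and (295,170), above the paddle at (300,230) and either side of it, clear of the lugs. Next I go down and grip its sides.

```bash
python3 -m pendant '[{"jaw":1,"linear":[0,-0.3,2.3],"twist":0},{"jaw":1,"linear":[0,0,2.3],"twist":0},{"jaw":1,"linear":[0,0,2.2],"twist":0},{"jaw":1,"linear":[0,0,0],"twist":0},{"jaw":0.5,"linear":[0,0,0],"twist":0},{"jaw":0.5,"linear":[0,0,0],"twist":0},{"jaw":0.5,"linear":[0,0,0],"twist":0},{"jaw":0.5,"linear":[0,0,0],"twist":0},{"jaw":0.5,"linear":[0,0,0],"twist":0},{"jaw":0.5,"linear":[0,0,0],"twist":0}]' 25
python3 -c "from h import *;pose()"
```

```text
time: 3.45
position: [0.451, 0.0547, 0.0974]
tool_rot: [-0.02, 1.0, 0.001, 0.001]
ft_force: [1.0, 7.8, 1.9]
grip_width: 0.0597
grip_force: 25.0
t 3.45 tcp tester mm [-107.8    0.4   97.4] ytool deg 92.31 F [1.  7.8 1.9] w 0.0597 25.00021129846573
```

```bash
python3 -m pendant '[{"jaw":0.5,"linear":[-0.07,0,-0.88],"twist":0},{"jaw":0.5,"linear":[-0.18,0,-0.87],"twist":0},{"jaw":0.5,"linear":[-0.28,0,-0.84],"twist":0},{"jaw":0.5,"linear":[-0.39,0,-0.8],"twist":0},{"jaw":0.5,"linear":[0,0,0],"twist":0},{"jaw":0.5,"linear":[-0.45,0,-1.19],"twist":0},{"jaw":0.5,"linear":[-0.45,0,-1.19],"twist":0},{"jaw":0.5,"linear":[-0.45,0,-1.19],"twist":0},{"jaw":0.5,"linear":[0,0,0],"twist":0}]' 35
python3 - <<'E'
from h import *
pose();cv2.imwrite('pics/s2.png',cam('side')['color'][130:310,200:440].repeat(3,0).repeat(3,1))
E
```

```text
time: 4.2
position: [0.47, 0.0559, 0.1668]
tool_rot: [-0.022, 1.0, 0.001, -0.004]
ft_force: [-4.8, 3.7, -2.7]
grip_width: 0.0595
grip_force: 35.0
t 4.2 tcp tester mm [-88.8   0.7 166.8] ytool deg 92.49 F [-4.8  3.7 -2.7] w 0.0595 34.999604113036185
```

View pics/s2.png

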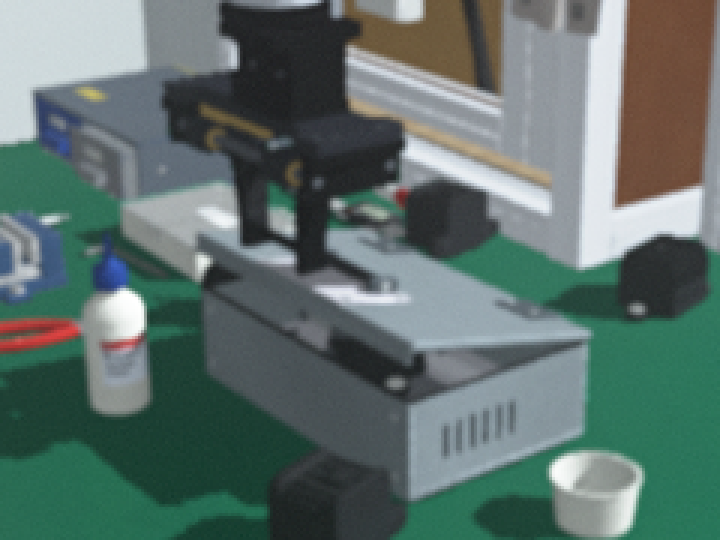

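The lid has come free and stands open at about 0.2 rad (its front edge runs from (205,235) to (415,350)). The paddle is still gripped at (310,265). I follow the arc up.

```bash
python3 -m pendant '[{"jaw":0.5,"linear":[-0.68,0,-1.08],"twist":0},{"jaw":0.5,"linear":[-0.68,0,-1.08],"twist":0},{"jaw":0.5,"linear":[-0.68,0,-1.08],"twist":0},{"jaw":0.5,"linear":[-0.88,0,-0.92],"twist":0},{"jaw":0.5,"linear":[-0.88,0,-0.92],"twist":0},{"jaw":0.5,"linear":[-0.88,0,-0.92],"twist":0},{"jaw":0.5,"linear":[-1.05,0,-0.73],"twist":0},{"jaw":0.5,"linear":[-1.05,0,-0.73],"twist":0},{"jaw":0.5,"linear":[-1.05,0,-0.73],"twist":0},{"jaw":0.5,"linear":[0,0,0],"twist":0}]'
python3 -c "from h import *;pose()"
```

```text
time: 5.08
position: [0.5491, 0.059, 0.2487]
tool_rot: [-0.022, 1.0, 0.001, -0.003]
ft_force: [-7.4, 3.0, 4.2]
grip_width: 0.0592
grip_force: 35.0
t 5.08 tcp tester mm [ -9.5   0.7 248.7] ytool deg 92.51 F [-7.4  3.   4.2] w 0.0592 35.00088413944468
```

```bash
python3 -m pendant '[{"jaw":0.5,"linear":[-1.17,0,-0.51],"twist":0},{"jaw":0.5,"linear":[-1.17,0,-0.51],"twist":0},{"jaw":0.5,"linear":[-1.17,0,-0.51],"twist":0},{"jaw":0.5,"linear":[-1.25,0,-0.26],"twist":0},{"jaw":0.5,"linear":[-1.25,0,-0.26],"twist":0},{"jaw":0.5,"linear":[-1.25,0,-0.26],"twist":0},{"jaw":0.5,"linear":[-1.43,0,-0.05],"twist":0},{"jaw":0.5,"linear":[-1.43,0,-0.05],"twist":0},{"jaw":0.5,"linear":[0,0,0],"twist":0},{"jaw":0.5,"linear":[0,0,0],"twist":0}]'
python3 -c "from h import *;pose()"
```

```text
time: 5.92
position: [0.6524, 0.0621, 0.2721]
tool_rot: [-0.022, 1.0, -0.0, -0.0]
ft_force: [-1.1, 0.6, 0.3]
grip_width: 0.044
grip_force: 0.0
t 5.92 tcp tester mm [ 93.7  -0.4 272.1] ytool deg 92.52 F [-1.1  0.6  0.3] w 0.044 0.0
```

It slipped off near the end, so I raise the hand and look.

```bash
python3 -m pendant '[{"jaw":0.5,"linear":[0,0,-3],"twist":0},{"jaw":0.5,"linear":[0,0,-3],"twist":0},{"jaw":0.5,"linear":[0,0,0],"twist":0}]'
python3 - <<'E'
from h import *
pose();c=cam('side');P=cloud(c);cv2.imwrite('pics/s3.png',c['color'][60:300,200:460].repeat(2,0).repeat(2,1))
a=cam('top');cv2.imwrite('pics/t3.png',a['color'][130:330,180:420].repeat(3,0).repeat(3,1))
np.save('P.npy',P);np.save('Pt.npy',cloud(a))
E
```

```text
time: 6.17
position: [0.6544, 0.062, 0.3388]
tool_rot: [-0.022, 1.0, -0.001, 0.005]
ft_force: [1.7, 0.1, 1.0]
grip_width: 0.0435
grip_force: 0.0
t 6.17 tcp tester mm [ 95.8  -0.5 338.8] ytool deg 92.53 F [1.7 0.1 1. ] w 0.0435 0.0
```

View pics/s3.png

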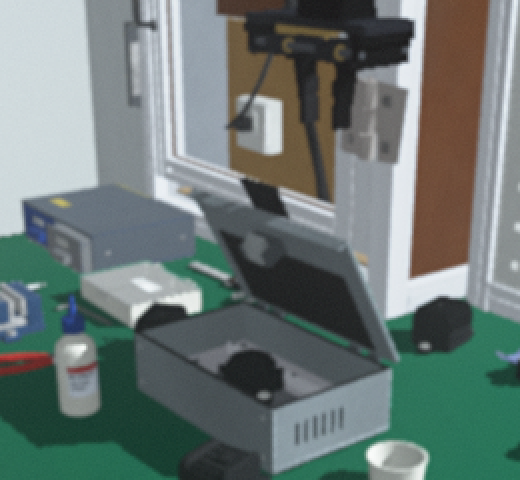

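View pics/t3.png

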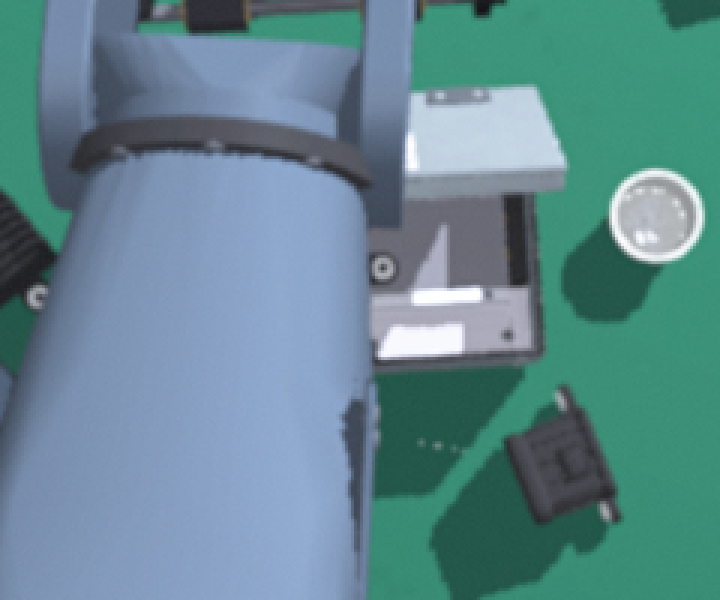

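The lid stands open at an angle, staying put, with the paddle at crop (265,198), its underside at (290,280) and the housing at (250,370). I measure the angle.

Run:
```python
from h import *
np.set_printoptions(precision=1,suppress=True)
P=np.load('P.npy')
q=[]
for u,v in [(285,260),(300,280),(320,290),(350,320),(310,295),(340,300)]:
    w=tt(P[60+v//2,200+u//2]);q.append(w);print(w)
q=np.array(q);A=np.polyfit(q[:,0],q[:,2],1);print('theta',np.pi/2-np.arctan(A[0]) if 0 else np.arctan2(-A[0],1), A)
W=np.apply_along_axis(lambda p:tt(p),2,P)
L=W[(abs(W[...,1])<136)&(W[...,2]>100)&(W[...,2]<260)&(W[...,0]>-60)&(W[...,0]<150)]
for y in range(-130,131,20):
  s=L[abs(L[:,1]-y)<6]
  if len(s): print(y,s[np.argmax(s[:,2])])
H=W[(abs(W[...,0])<31)&(W[...,1]<110)&(W[...,1]>-110)&(W[...,2]>66)&(W[...,2]<82)];print('hous',len(H),np.percentile(H,[1,50,99],axis=0))
Wt=np.apply_along_axis(lambda p:tt(p),2,np.load('Pt.npy'))
H=Wt[(abs(Wt[...,0])<40)&(Wt[...,1]<110)&(Wt[...,1]>-110)&(Wt[...,2]>36)&(Wt[...,2]<82)];print('hous',len(H),np.percentile(H,[1,50,99],axis=0) if len(H) else '')
print('screw lug (381,267)',Wt[130+89,180+127])
```

```text
[ 35.7  -7.6 185.3]
[ 46.1 -23.1 163.9]
[ 46.8 -56.2 161.4]
[ 62.8 -88.  132.3]
[ 54.2 -30.9 147.9]
[ 50.7 -84.4 157.1]
theta 1.096311034817783 [ -1.9 254.1]
-130 [  10.6 -128.9  242.1]
-110 [  13.3 -111.1  241.5]
-90 [ 12.2 -91.1 241.2]
-70 [ 11.  -67.3 242.2]
-50 [ 12.8 -48.9 242. ]
-30 [  8.9 -27.  259.4]
-10 [  9.4  -9.4 260. ]
10 [  9.7  11.9 259.9]
30 [ 10.7  27.6 258.8]
50 [ 10.6  49.7 243.2]
70 [ 13.2  64.8 241.9]
90 [  9.4  86.4 242.7]
110 [ 12.6 106.8 242.7]
130 [ 13.6 132.8 242.1]
hous 200 [[-27.7 -15.1  66.1]
 [ -4.5   4.3  71.2]
 [ 23.7  32.   80.3]]
hous 255 [[ -39.8 -108.4   36.2]
 [ -34.3  -41.    44.2]
 [  -5.6  -21.9   49.7]]
screw lug (381,267) [-14.9 -31.   41. ]
```

```bash
python3 -m pendant '[{"jaw":0,"linear":[3,-1,0],"twist":0},{"jaw":0,"linear":[3,-1,0],"twist":0},{"jaw":0,"linear":[3,-1,0],"twist":0},{"jaw":0,"linear":[3,-1,0],"twist":0},{"jaw":0,"linear":[2.6,-2,0],"twist":0},{"jaw":0,"linear":[0.8,0,2.5],"twist":0},{"jaw":0,"linear":[0,0,2.7],"twist":0},{"jaw":0,"linear":[0,0,2.7],"twist":0},{"jaw":0,"linear":[0,0,2.7],"twist":0},{"jaw":0,"linear":[0,0,0],"twist":0}]'
python3 -c "from h import *;pose()"
python3 -m pendant '[{"jaw":0,"linear":[-2,0,0],"twist":0},{"jaw":0,"linear":[-2,0,0],"twist":0},{"jaw":0,"linear":[-1,0,0],"twist":0},{"jaw":0,"linear":[-1,0,0],"twist":0},{"jaw":0,"linear":[-1,0,0],"twist":0},{"jaw":0,"linear":[-1,0,0],"twist":0},{"jaw":0,"linear":[-1,0,0],"twist":0},{"jaw":0,"linear":[-0.8,0,0],"twist":0},{"jaw":0,"linear":[0,0,0],"twist":0},{"jaw":0,"linear":[0,0,0],"twist":0},{"jaw":0,"linear":[0,0,0],"twist":0}]'
python3 -c "from h import *;pose()"
```

```text
time: 7.1
position: [0.4958, -0.0035, 0.2208]
tool_rot: [-0.022, 1.0, 0.002, -0.007]
ft_force: [-1.4, 1.0, -0.2]
grip_width: 0.0004
grip_force: 0.0
t 7.1 tcp tester mm [-65.4 -59.7 220.8] ytool deg 92.49 F [-1.4  1.  -0.2] w 0.0004 0.0
time: 8.02
position: [0.6021, 0.0005, 0.2355]
tool_rot: [-0.019, 1.0, 0.001, 0.006]
ft_force: [-6.8, 0.1, 35.4]
grip_width: 0.0002
grip_force: 8.7
t 8.02 tcp tester mm [ 41.  -59.9 235.5] ytool deg 92.23 F [-6.8  0.1 35.4] w 0.0002 8.73448486905545
```

Run:
```python
from h import *
pose();c=cam('side');cv2.imwrite('pics/s4.png',c['color'][60:300,220:440].repeat(2,0).repeat(2,1));np.save('P.npy',cloud(c))
W=(cloud(c));W=np.concatenate([((W[...,:2]-T0)@R2),W[...,2:]],-1)*1000
for y in(-130,-110,-100,50,70,100):
  s=W[(abs(W[...,1]-y)<6)&(W[...,2]>100)&(W[...,2]<275)&(W[...,0]>-20)&(W[...,0]<130)]
  if len(s): print(y,s[np.argmax(s[:,2])].round())
```

```text
t 8.02 tcp tester mm [ 41.  -59.9 235.5] ytool deg 92.23 F [-6.8  0.1 35.4] w 0.0002 8.73448486905545
-130 [  61. -125.  258.]
-110 [  64. -105.  258.]
-100 [  64. -105.  258.]
50 [ 60.  49. 258.]
70 [ 60.  75. 258.]
100 [ 62.  96. 258.]
```

View pics/s4.png

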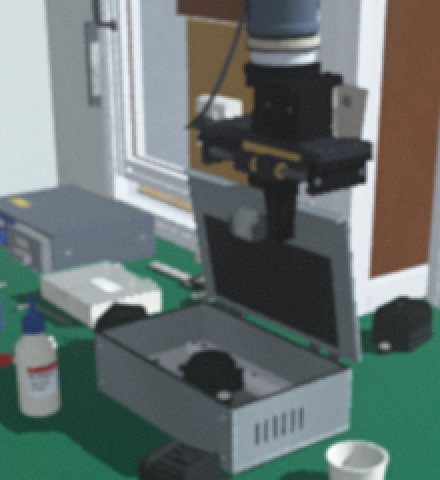

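The lid is now up at about 1.4 rad: its free edge is at x 62, z 258, against the finger's wider upper part at crop (280,200). I back off and go above the +y end of the rails.

```bash
python3 -m pendant '[{"jaw":0,"linear":[0,0,-1.5],"twist":0},{"jaw":0,"linear":[1.2,0,0],"twist":0},{"jaw":0,"linear":[2,0,0],"twist":0},{"jaw":0,"linear":[2,3,0],"twist":0},{"jaw":0,"linear":[0,3,0],"twist":0},{"jaw":0,"linear":[0,3,0],"twist":0},{"jaw":0,"linear":[0,3,0],"twist":0},{"jaw":0,"linear":[0,2.5,0],"twist":0},{"jaw":0,"linear":[0,0,0],"twist":0},{"jaw":0,"linear":[0,0,0],"twist":0}]'
python3 - <<'E'
from h import *
pose();c=cam('side');W=cloud(c);W=np.concatenate([((W[...,:2]-T0)@R2),W[...,2:]],-1)*1000
for y in(-100,-60,70,100):
  s=W[(abs(W[...,1]-y)<6)&(W[...,2]>100)&(W[...,2]<270)&(W[...,0]>35)&(W[...,0]<130)]
  if len(s): print(y,s[np.argmax(s[:,2])].round())
np.set_printoptions(precision=1,suppress=True)
for z in(60,66,72,75):
  H=W[(abs(W[...,0])<31)&(abs(W[...,1])<105)&(abs(W[...,2]-z)<3)];print('hous',z,len(H),np.percentile(H,[2,98],axis=0))
cv2.imwrite('pics/s5.png',c['color'][160:320,260:420].repeat(3,0).repeat(3,1))
E
```

```text
time: 8.9
position: [0.5402, 0.1435, 0.2416]
tool_rot: [-0.024, 1.0, -0.0, -0.0]
ft_force: [-0.2, -0.2, 0.2]
grip_width: 0.0003
grip_force: 0.0
t 8.9 tcp tester mm [-15.1  85.4 241.6] ytool deg 92.7 F [-0.2 -0.2  0.2] w 0.0003 0.0
-100 [ 62. -95. 258.]
-60 [ 65. -64. 257.]
70 [ 66.  70. 257.]
100 [ 62.  96. 258.]
hous 60 86 [[-27.9 -19.   57.1]
 [ 25.3  37.6  62.9]]
hous 66 81 [[-28.2 -18.3  63.1]
 [ 25.8  21.2  68.6]]
hous 72 137 [[-26.6 -12.8  69.3]
 [ 22.7  31.6  74.5]]
hous 75 63 [[-24.4 -12.   72.1]
 [ 17.9  28.2  76.8]]
```

View pics/s5.png

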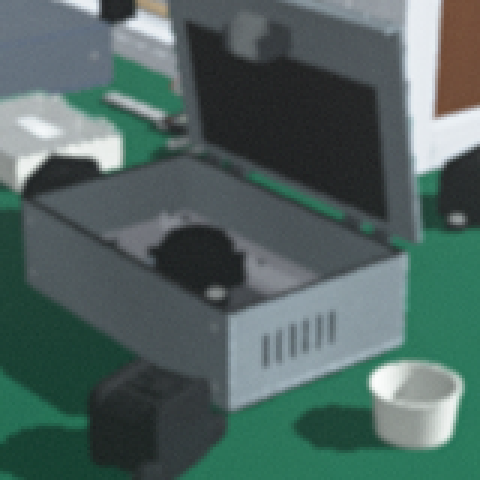

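The lid holds itself open at about 1.4 rad. The housing at crop (200,260) has its -y face near y = -19, so its origin is at y ≈ 9. I descend behind it.

```bash
python3 -m pendant '[{"jaw":0,"linear":[-1.2,0,2.5],"twist":0.3},{"jaw":0,"linear":[0,0,3],"twist":0},{"jaw":0,"linear":[0,0,3],"twist":0},{"jaw":0,"linear":[0,0,3],"twist":0},{"jaw":0,"linear":[0,0,2.5],"twist":0},{"jaw":0,"linear":[0,0,2],"twist":0},{"jaw":0,"linear":[0,0,1],"twist":0},{"jaw":0,"linear":[0,0,0],"twist":0},{"jaw":0,"linear":[0,0,0],"twist":0}]'
python3 -c "from h import *;pose()"
```

```text
time: 9.7
position: [0.5532, 0.142, 0.0713]
tool_rot: [-0.019, 1.0, -0.0, -0.0]
ft_force: [0.0, 0.8, -0.2]
grip_width: 0.0009
grip_force: 0.0
t 9.7 tcp tester mm [-2.1 83.5 71.3] ytool deg 92.16 F [ 0.   0.8 -0.2] w 0.0009 0.0
```

```bash
python3 -m pendant '[{"jaw":0,"linear":[0,0,0.8],"twist":0},{"jaw":0,"linear":[0,-1,0],"twist":0},{"jaw":0,"linear":[0,-1,0],"twist":0},{"jaw":0,"linear":[0,-0.6,0],"twist":0},{"jaw":0,"linear":[0,-0.6,0],"twist":0},{"jaw":0,"linear":[0,-0.6,0],"twist":0},{"jaw":0,"linear":[0,-0.6,0],"twist":0},{"jaw":0,"linear":[0,-0.6,0],"twist":0},{"jaw":0,"linear":[0,-0.6,0],"twist":0},{"jaw":0,"linear":[0,0,0],"twist":0}]'
python3 -c "from h import *;pose()"
python3 -m pendant '[{"jaw":0,"linear":[0,-0.5,0],"twist":0},{"jaw":0,"linear":[0,-0.5,0],"twist":0},{"jaw":0,"linear":[0,-0.5,0],"twist":0},{"jaw":0,"linear":[0,-0.5,0],"twist":0},{"jaw":0,"linear":[0,-0.5,0],"twist":0},{"jaw":0,"linear":[0,0,0],"twist":0}]'
python3 -c "
from h import *;pose()
c=cam('side');W=cloud(c);W=np.concatenate([((W[...,:2]-T0)@R2),W[...,2:]],-1)*1000
for z in(45,52,60,66,72,75):
  H=W[(abs(W[...,0])<31)&(abs(W[...,1])<105)&(abs(W[...,2]-z)<3)];print('hous',z,len(H),np.percentile(H,[2,98],axis=0).round() if len(H) else '')
"
```

```text
time: 10.53
position: [0.5553, 0.0856, 0.0632]
tool_rot: [-0.019, 1.0, -0.0, 0.0]
ft_force: [-0.3, 0.4, -0.6]
grip_width: 0.0006
grip_force: 0.0
t 10.53 tcp tester mm [-2.3 27.1 63.2] ytool deg 92.18 F [-0.3  0.4 -0.6] w 0.0006 0.0
time: 11.03
position: [0.5563, 0.0608, 0.0631]
tool_rot: [-0.019, 1.0, -0.0, 0.0]
ft_force: [0.6, 0.2, 0.2]
grip_width: 0.0004
grip_force: 0.0
t 11.03 tcp tester mm [-2.3  2.2 63.1] ytool deg 92.18 F [0.6 0.2 0.2] w 0.0004 0.0
hous 45 32 [[-27. -66.  45.]
 [ 24. -19.  48.]]
hous 52 105 [[-28. -68.  49.]
 [ 26.   7.  55.]]
hous 60 112 [[-29. -66.  57.]
 [ 25.   7.  63.]]
hous 66 155 [[-29. -62.  63.]
 [ 22.   6.  69.]]
hous 72 109 [[-21. -49.  69.]
 [ 19.   9.  75.]]
hous 75 66 [[-14. -48.  72.]
 [  9.  10.  78.]]
```

```bash
python3 -m pendant '[{"jaw":0,"linear":[0,-0.5,0],"twist":0},{"jaw":0,"linear":[0,-0.5,0],"twist":0},{"jaw":0,"linear":[0,-0.4,0],"twist":0},{"jaw":0,"linear":[0,-0.3,0],"twist":0},{"jaw":0,"linear":[0,-0.2,0],"twist":0},{"jaw":0,"linear":[0,0,0],"twist":0},{"jaw":0,"linear":[0,0,0],"twist":0}]'
cat > look.py <<'E'
from h import *;pose()
c=cam('side');W=cloud(c);W=np.concatenate([((W[...,:2]-T0)@R2),W[...,2:]],-1)*1000
for z in(52,56,60,64,68,71,74):
  H=W[(abs(W[...,0])<31)&(W[...,1]<-22)&(W[...,1]>-105)&(abs(W[...,2]-z)<2)];print('hous',z,len(H),np.percentile(H,[2,98],axis=0).round() if len(H) else '')
H=W[(abs(W[...,0])<20)&(W[...,1]<-40)&(W[...,1]>-80)&(W[...,2]>55)];
if len(H)>5:
  H=H[H[:,2]>np.percentile(H[:,2],70)];print(np.linalg.lstsq(np.c_[H[:,:2],np.ones(len(H))],H[:,2],rcond=None)[0],H[:,2].max())
E
python3 look.py
```

```text
time: 11.67
position: [0.5568, 0.0427, 0.0632]
tool_rot: [-0.019, 1.0, -0.0, 0.0]
ft_force: [0.2, 0.4, 0.2]
grip_width: 0.0005
grip_force: 0.0
t 11.67 tcp tester mm [ -2.5 -15.9  63.2] ytool deg 92.2 F [0.2 0.4 0.2] w 0.0005 0.0
hous 52 29 [[-28. -74.  50.]
 [-13. -26.  54.]]
hous 56 30 [[-27. -83.  54.]
 [ 20. -24.  58.]]
hous 60 78 [[-29. -84.  58.]
 [ 22. -24.  62.]]
hous 64 63 [[-28. -81.  62.]
 [ 23. -23.  66.]]
hous 68 142 [[-28. -80.  66.]
 [ 21. -24.  70.]]
hous 71 74 [[-26. -70.  69.]
 [ 15. -25.  73.]]
hous 74 36 [[-14. -65.  72.]
 [  8. -24.  76.]]
[2.75369320e-01 6.06445931e+00 8.30679943e+02] 422.1715400150386
```

```bash
python3 -m pendant '[{"jaw":0,"linear":[0,-0.2,0],"twist":0},{"jaw":0,"linear":[0,-0.2,0],"twist":0},{"jaw":0,"linear":[0,0,0],"twist":0},{"jaw":0,"linear":[0,0,0],"twist":0}]'
sed -i 's/W\[...,2\]>55)\]/W[...,2]>55)\&(W[...,2]<80)]/' look.py; python3 look.py
```

```text
time: 12.05
position: [0.557, 0.0388, 0.0632]
tool_rot: [-0.019, 1.0, -0.0, 0.0]
ft_force: [-0.3, 0.2, -0.1]
grip_width: 0.0008
grip_force: 0.0
t 12.05 tcp tester mm [ -2.5 -19.8  63.2] ytool deg 92.22 F [-0.3  0.2 -0.1] w 0.0008 0.0
hous 52 27 [[-29. -74.  50.]
 [  7. -28.  54.]]
hous 56 44 [[-30. -82.  54.]
 [ 27. -27.  58.]]
hous 60 64 [[-29. -85.  58.]
 [ 18. -27.  62.]]
hous 64 148 [[-28. -82.  62.]
 [ 23. -27.  66.]]
hous 68 51 [[-13. -79.  66.]
 [ 16. -26.  70.]]
hous 71 33 [[-12. -72.  69.]
 [  8. -26.  73.]]
hous 74 20 [[-13. -64.  72.]
 [  7. -27.  75.]]
[2.48399546e-02 1.11849501e-01 7.65366747e+01] 73.73826608860912
```

```bash
python3 -m pendant '[{"jaw":0,"linear":[0,-0.2,0],"twist":0},{"jaw":0,"linear":[0,-0.2,0],"twist":0},{"jaw":0,"linear":[0,0,0],"twist":0},{"jaw":0,"linear":[0,0,0],"twist":0}]'
python3 look.py
```

```text
time: 12.43
position: [0.5571, 0.0347, 0.0632]
tool_rot: [-0.019, 1.0, -0.0, 0.0]
ft_force: [-0.2, 0.2, -0.3]
grip_width: 0.0008
grip_force: 0.0
t 12.43 tcp tester mm [ -2.5 -23.9  63.2] ytool deg 92.21 F [-0.2  0.2 -0.3] w 0.0008 0.0010098993334395345
hous 52 24 [[-29. -76.  51.]
 [-11. -25.  54.]]
hous 56 29 [[-30. -81.  54.]
 [ 27. -28.  58.]]
hous 60 69 [[-29. -85.  58.]
 [ 19. -29.  62.]]
hous 64 147 [[-27. -84.  62.]
 [ 22. -31.  66.]]
hous 68 50 [[-20. -79.  66.]
 [ 15. -26.  70.]]
hous 71 36 [[-13. -70.  69.]
 [  8. -26.  73.]]
hous 74 21 [[-13. -65.  72.]
 [  7. -26.  76.]]
[4.09800426e-02 4.50495159e-02 7.22058261e+01] 75.14993234960899
```

```bash
python3 -m pendant '[{"jaw":0,"linear":[0,-0.15,0],"twist":0},{"jaw":0,"linear":[0,-0.15,0],"twist":0},{"jaw":0,"linear":[0,0,0],"twist":0},{"jaw":0,"linear":[0,0,0],"twist":0}]'
python3 look.py
```

```text
time: 12.82
position: [0.5573, 0.0325, 0.0632]
tool_rot: [-0.019, 1.0, 0.0, 0.0]
ft_force: [1.3, 3.4, 0.5]
grip_width: 0.0002
grip_force: 2.1
t 12.82 tcp tester mm [ -2.4 -26.1  63.2] ytool deg 92.2 F [1.3 3.4 0.5] w 0.0002 2.061879630200565
hous 52 22 [[-28. -74.  50.]
 [-12. -27.  54.]]
hous 56 28 [[-29. -82.  54.]
 [ 22. -24.  58.]]
hous 60 69 [[-29. -86.  58.]
 [ 22. -24.  62.]]
hous 64 142 [[-29. -85.  62.]
 [ 22. -30.  66.]]
hous 68 65 [[-25. -87.  66.]
 [ 17. -28.  70.]]
hous 71 38 [[-13. -72.  69.]
 [  8. -26.  73.]]
hous 74 30 [[-13. -68.  72.]
 [  7. -23.  76.]]
[6.03662049e-02 6.04987451e-02 7.38892028e+01] 74.40200877674269
```

```bash
python3 -m pendant '[{"jaw":0,"linear":[0,1.5,0],"twist":0},{"jaw":0,"linear":[0,0,-3.5],"twist":0},{"jaw":0,"linear":[0,0,-4],"twist":0},{"jaw":0,"linear":[1,1,-4],"twist":0},{"jaw":0,"linear":[2,2,-3],"twist":0},{"jaw":0,"linear":[1,4,-2],"twist":0},{"jaw":0,"linear":[0,4,0],"twist":0},{"jaw":0,"linear":[0,4,0],"twist":0},{"jaw":0,"linear":[0,4,0],"twist":0},{"jaw":0,"linear":[0,4,0],"twist":0},{"jaw":0,"linear":[0,4,0],"twist":0},{"jaw":0,"linear":[0,0,0],"twist":0}]'
cat > top.py <<'E'
from h import *;pose()
a=cam('top');W=cloud(a);W=np.concatenate([((W[...,:2]-T0)@R2),W[...,2:]],-1)*1000
g=cv2.cvtColor(a['color'],cv2.COLOR_BGR2GRAY)
H=W[(abs(W[...,0])<31)&(W[...,1]<60)&(W[...,1]>-105)&(W[...,2]>55)&(W[...,2]<85)]
print(len(H),np.percentile(H,[1,50,99],axis=0).round(1))
q=H[abs(H[:,2]-np.median(H[:,2]))<4];print('plane',np.linalg.lstsq(np.c_[q[:,:2],np.ones(len(q))],q[:,2],rcond=None)[0])
ctr=a; cv2.imwrite('pics/t_%d.png'%int(robot.get_obs()['time']*10),cv2.resize(a['color'][140:280,200:380],None,fx=4,fy=4))
s=W[(W[...,2]>100)&(W[...,2]<290)&(W[...,0]>20)&(W[...,0]<130)&(abs(W[...,1]+90)<20)];print('lid',s[np.argmax(s[:,2])].round())
E
python3 top.py; ls pics
```

```text
time: 13.87
position: [0.507, 0.3175, 0.2259]
tool_rot: [-0.022, 1.0, 0.001, 0.001]
ft_force: [-0.4, -0.7, -0.1]
grip_width: -0.0
grip_force: 0.0
t 13.87 tcp tester mm [-41.3 260.7 225.9] ytool deg 92.57 F [-0.4 -0.7 -0.1] w -0.0 0.0
579 [[-29.2 -87.3  55.2]
 [ -2.5 -62.1  61.7]
 [ 24.8 -36.3  71. ]]
plane [-1.07211851e-02 -1.43520667e-03  6.15866105e+01]
lid [ 62. -73. 259.]
s0.png
s1.png
s2.png
s3.png
s4.png
s5.png
t0.png
t3.png
t_139.png
```

View pics/t_139.png

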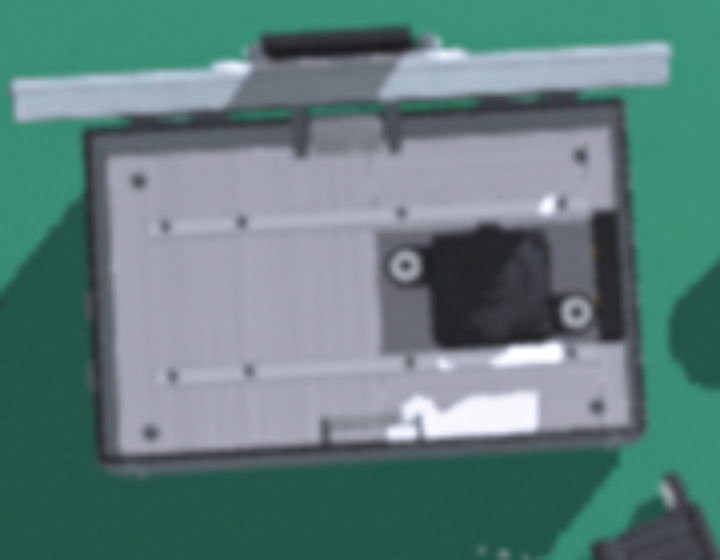

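The housing sits flat in the nest: both lugs, at (405,265) and (575,310), lie inside the pocket, which spans x 380 to 595. Now I go round behind the lid.

```bash
python3 -m pendant '[{"jaw":0,"linear":[0,0,-3.5],"twist":0.3},{"jaw":0,"linear":[-1,0,-3.5],"twist":0},{"jaw":0,"linear":[-3,0,-1],"twist":0},{"jaw":0,"linear":[-3.5,0,0],"twist":0},{"jaw":0,"linear":[-3.5,0,0],"twist":0},{"jaw":0,"linear":[-3.5,0,0],"twist":0},{"jaw":0,"linear":[-2,-1.5,0],"twist":0},{"jaw":0,"linear":[0,-3.5,0],"twist":0},{"jaw":0,"linear":[0,-3.5,0],"twist":0},{"jaw":0,"linear":[0,0,0],"twist":0},{"jaw":0,"linear":[0,0,0],"twist":0}]'
python3 -c "from h import *;pose()"
```

```text
time: 14.83
position: [0.6756, 0.2277, 0.3051]
tool_rot: [-0.014, 1.0, -0.001, -0.001]
ft_force: [-0.5, 0.7, 0.1]
grip_width: 0.0007
grip_force: 0.0
t 14.83 tcp tester mm [123.6 164.2 305.1] ytool deg 91.62 F [-0.5  0.7  0.1] w 0.0007 0.0
```

```bash
python3 -m pendant '[{"jaw":0,"linear":[0,-3,0],"twist":-0.5},{"jaw":0,"linear":[0,-3,0],"twist":0},{"jaw":0,"linear":[0,-1.9,0],"twist":0},{"jaw":0,"linear":[0,0,2.5],"twist":0},{"jaw":0,"linear":[0,0,2.5],"twist":0},{"jaw":0,"linear":[1.5,0,0],"twist":0},{"jaw":0,"linear":[1.5,0,0],"twist":0},{"jaw":0,"linear":[0,0,0],"twist":0},{"jaw":0,"linear":[0,0,0],"twist":0}]'
python3 -c "from h import *;pose()"
```

```text
time: 15.58
position: [0.6482, 0.1521, 0.256]
tool_rot: [-0.021, 1.0, -0.0, 0.0]
ft_force: [0.7, -0.2, 0.8]
grip_width: 0.0004
grip_force: 0.0
t 15.58 tcp tester mm [ 93.1  89.8 256. ] ytool deg 92.46 F [ 0.7 -0.2  0.8] w 0.0004 0.0
```

```bash
python3 -m pendant '[{"jaw":0,"linear":[1.15,0,0.15],"twist":0},{"jaw":0,"linear":[1.15,0,0.15],"twist":0},{"jaw":0,"linear":[1.15,0,0.25],"twist":0},{"jaw":0,"linear":[1.15,0,0.25],"twist":0},{"jaw":0,"linear":[0.94,0,0.42],"twist":0},{"jaw":0,"linear":[0.94,0,0.42],"twist":0},{"jaw":0,"linear":[0.94,0,0.42],"twist":0},{"jaw":0,"linear":[0.84,0,0.6],"twist":0},{"jaw":0,"linear":[0.84,0,0.6],"twist":0},{"jaw":0,"linear":[0.84,0,0.6],"twist":0},{"jaw":0,"linear":[0,0,0],"twist":0}]'
python3 -c "from h import *;pose()"
```

```text
time: 16.5
position: [0.5482, 0.1478, 0.2167]
tool_rot: [-0.021, 1.0, -0.0, -0.001]
ft_force: [-0.9, -0.3, -1.2]
grip_width: 0.0003
grip_force: 0.0
t 16.5 tcp tester mm [ -6.9  89.4 216.7] ytool deg 92.45 F [-0.9 -0.3 -1.2] w 0.0003 0.0
```

```bash
python3 -m pendant '[{"jaw":0,"linear":[0.7,0,0.75],"twist":0},{"jaw":0,"linear":[0.7,0,0.75],"twist":0},{"jaw":0,"linear":[0.7,0,0.75],"twist":0},{"jaw":0,"linear":[0.55,0,0.88],"twist":0},{"jaw":0,"linear":[0.55,0,0.88],"twist":0},{"jaw":0,"linear":[0.55,0,0.88],"twist":0},{"jaw":0,"linear":[0.35,0,0.97],"twist":0},{"jaw":0,"linear":[0.35,0,0.97],"twist":0},{"jaw":0,"linear":[0.35,0,0.97],"twist":0},{"jaw":0,"linear":[0,0,0],"twist":0}]'
python3 - <<'E'
from h import *
pose();c=cam('side');W=cloud(c);W=np.concatenate([((W[...,:2]-T0)@R2),W[...,2:]],-1)*1000
for y in(-120,-60):
  s=W[(abs(W[...,1]-y)<8)&(W[...,2]>85)&(W[...,2]<290)&(W[...,0]>-95)&(W[...,0]<80)]
  k=np.polyfit(s[:,0],s[:,2],1);print(y,k,s[np.argmin(s[:,0])].round(),s[:,2].max())
E
```

```text
time: 17.33
position: [0.501, 0.1456, 0.138]
tool_rot: [-0.021, 1.0, -0.0, -0.001]
ft_force: [-0.0, 0.0, 0.6]
grip_width: 0.0005
grip_force: 0.0
t 17.33 tcp tester mm [-54.2  89.1 138. ] ytool deg 92.43 F [-0.   0.   0.6] w 0.0005 0.0
-120 [-9.23864113e-02  1.04766646e+02] [ -85. -114.  110.] 118.45786101706452
-60 [-8.79673972e-02  1.05734657e+02] [-86. -57. 113.] 118.9927779644745
```

The lid rests at about 0.12 rad on the pawl nose. I press it down beside the paddle.

```bash
python3 -m pendant '[{"jaw":0,"linear":[0.8,0,0.5],"twist":0},{"jaw":0,"linear":[0,0,0.6],"twist":0},{"jaw":0,"linear":[0,0,0.5],"twist":0},{"jaw":0,"linear":[0,0,0.5],"twist":0},{"jaw":0,"linear":[0,0,0.4],"twist":0},{"jaw":0,"linear":[0,0,0.3],"twist":0},{"jaw":0,"linear":[0,0,0.3],"twist":0},{"jaw":0,"linear":[0,0,0],"twist":0},{"jaw":0,"linear":[0,0,0],"twist":0}]'
python3 -c "from h import *;pose()"
```

```text
time: 18.13
position: [0.4934, 0.1453, 0.1086]
tool_rot: [-0.021, 1.0, 0.0, 0.0]
ft_force: [-1.1, -0.1, 6.6]
grip_width: 0.0008
grip_force: 3.0
t 18.13 tcp tester mm [-61.7  89.1 108.6] ytool deg 92.42 F [-1.1 -0.1  6.6] w 0.0008 3.0471108833444305
```

```bash
python3 -m pendant '[{"jaw":0,"linear":[0,0,0.15],"twist":0},{"jaw":0,"linear":[0,0,0.1],"twist":0},{"jaw":0,"linear":[0,0,0],"twist":0},{"jaw":0,"linear":[0,0,0],"twist":0}]'
python3 -c "from h import *;pose()"
python3 -m pendant '[{"jaw":0,"linear":[0,0,-1],"twist":0},{"jaw":0,"linear":[0,0,-3],"twist":0},{"jaw":0,"linear":[0,0,-3.5],"twist":0},{"jaw":0,"linear":[0,0,-3.5],"twist":0},{"jaw":0,"linear":[0,3,0],"twist":0},{"jaw":0,"linear":[0,4,0],"twist":0},{"jaw":0,"linear":[0,4,0],"twist":0},{"jaw":0,"linear":[0,4,0],"twist":0},{"jaw":0,"linear":[0,4,0],"twist":0},{"jaw":0,"linear":[0,0,0],"twist":0},{"jaw":0,"linear":[0,0,0],"twist":0}]'
python3 - <<'E'
from h import *
pose()
for n in('side','top'):
  c=cam(n);W=cloud(c);P=W;W=np.concatenate([((W[...,:2]-T0)@R2),W[...,2:]],-1)*1000
  for y in(-120,-60,60,110):
    s=W[(abs(W[...,1]-y)<8)&(W[...,2]>85)&(W[...,2]<115)&(W[...,0]>-85)&(W[...,0]<40)]
    k=np.polyfit(s[:,0],s[:,2],1);print(n,y,k.round(4))
  s=W[(abs(W[...,1])<25)&(W[...,2]>85)&(W[...,2]<125)&(W[...,0]<-92)&(W[...,0]>-125)];print('paddle',len(s),np.polyfit(s[:,0],s[:,2],1).round(3),np.median(s[:,2]))
for (u0,u1,v0,v1) in[(205,240,280,312),(380,416,185,220),(348,390,258,306)]:
  q=P[v0:v1,u0:u1].reshape(-1,3);q=q[(q[:,2]>.02)&(q[:,2]<.2)];print(np.median(q,0).round(3),q.min(0).round(3),q.max(0).round(3))
cv2.imwrite('pics/t_end.png',c['color'])
E
```

```text
time: 18.47
position: [0.4935, 0.1453, 0.1084]
tool_rot: [-0.021, 1.0, -0.0, 0.001]
ft_force: [-4.8, -0.6, 23.4]
grip_width: 0.0007
grip_force: 12.0
t 18.47 tcp tester mm [-61.7  89.1 108.4] ytool deg 92.44 F [-4.8 -0.6 23.4] w 0.0007 12.039369167760015
time: 19.38
position: [0.4847, 0.3371, 0.2151]
tool_rot: [-0.023, 1.0, -0.0, 0.0]
ft_force: [0.6, -0.7, 0.0]
grip_width: 0.0004
grip_force: 0.0
t 19.38 tcp tester mm [-62.8 281.1 215.1] ytool deg 92.66 F [ 0.6 -0.7  0. ] w 0.0004 0.0
side -120 [1.23000e-02 9.36744e+01]
side -60 [7.0000e-03 9.3816e+01]
side 60 [7.70000e-03 9.38773e+01]
side 110 [8.80000e-03 9.40753e+01]
paddle 142 [5.80000e-02 1.09103e+02] 103.0767151995425
top -120 [4.00000e-04 9.08324e+01]
top -60 [-6.10000e-03  9.08141e+01]
top 60 [-3.70000e-03  9.07402e+01]
top 110 [1.00000e-04 9.08597e+01]
paddle 409 [-3.1000e-02  9.7015e+01] 100.36420771040544
[0.397 0.186 0.088] [0.375 0.169 0.02 ] [0.421 0.217 0.145]
[ 0.586 -0.167  0.034] [ 0.548 -0.188  0.02 ] [ 0.608 -0.128  0.042]
[ 0.411 -0.09   0.057] [ 0.373 -0.128  0.02 ] [ 0.466 -0.052  0.066]
```

View pics/t_end.png

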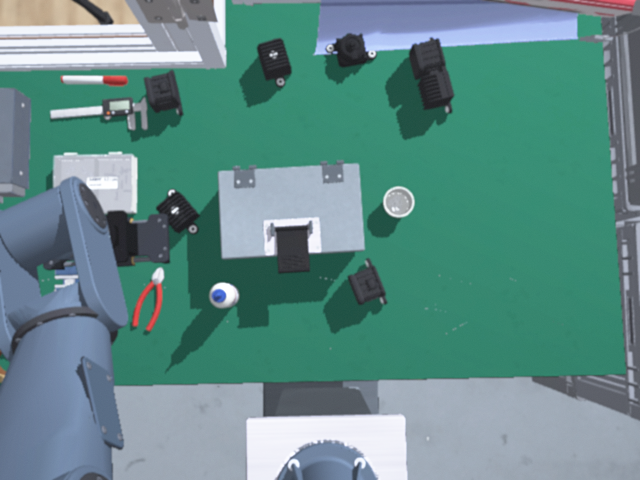

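The lid at (291,210) lies flat, the paddle at (293,250) is down at its starting height, so the pawl is out. The bottle (224,295), cup (398,202) and housings (368,285) and (177,211) are where they were. I hand the job in.

```bash
python3 -c "from rig import robot;print(robot.hand_in())"
```

```text
the job is handed in; nothing more can be done
None
```

The job is handed in at about 19.5 s of the 54 s allowed: the housing sat flat in the nest when last seen, the lid is shut with the paddle flat (so the hidden pawl should have caught), and the bystanders have not moved; the judge gave no verdict.

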